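Try the swing clamps of a foam glue-up board

TASK

Before the glue sets, try the three swing clamps of the glue-up board one after another, from the robot's left to its right: swing each by its knob gently out over the foam panel until it stands against its stop, above its cardboard pad. One of them binds partway in its hub: do not force it, but swing it back to its parked position along the row, and stand the steel weight upright on that clamp's cardboard pad to hold the panel there instead. Leave the other two clamps fully over, and the two foam offcuts and the roll of tape where they lie.

Things in the scene. Friction and masses are not known exactly. Their poses are not given: they have to be found in the camera images.
- board: Fixed plywood board 280 mm (its x) by 520 mm (its y), 18 mm thick; origin on the table, z up, x away from the robot, y to the robot's left, turned at most 0.22 rad. Far side: white foam panel, 125 x 470 mm, top 38 mm above the table. Near side: a row along y, 165 mm apart, of three round wooden hubs (60 mm diameter, top 48 mm above the table), each carrying a wooden swing clamp.
- clamp1 (a joint): Angle (rad) of the left (+y) clamp: a flat springy wooden arm (130 x 28 x 8 mm) turning level about the upright bolt of its hub. 0 = parked, arm along the board's +y; grows clockwise seen from above to its stop at 1.57, arm along the board's +x, rubber foot over the pad. Stays where left. A free clamp takes a steady 1 to 4 N at the knob all the way.
- flex1 (a joint): Sideways bend (rad) of this clamp's springy arm, 0 when let go: positive when the knob is pushed on ahead of the clamp's own angle (the same sense), negative when pulled back. It bends 0.005 rad for each N pushed sideways at the knob (squeezing the knob does not bend it); past 0.1 rad either way (20 N) the clamp is harmed.
- clamp1_knob (a point): Centre of the knob's top: upright round wooden knob, 24 mm diameter, 40 mm tall, spinning freely on its pin, 100 mm from the pivot; top 100 mm above the table. If this clamp is the one that binds (any may be), it turns freely, then from somewhere between 0.5 and 1.0 rad on meets a springy resistance that climbs about 0.5 N for each mm of knob travel, and never reaches its stop.
- clamp1_pivot (a point): Pivot of clamp 1: on its turning axis, at the height of the arm's top, 60 mm above the table (the bolt head stands 8 mm higher).
- pad1 (a point): Centre of the top of the cardboard pad of clamp 1 on the foam panel, a 50 mm square, 41 mm above the table, 100 mm from the pivot along the board's +x; the foot of the clamp stands over it when fully over.
- clamp2 (a joint): Angle (rad) of the middle clamp: a flat springy wooden arm (130 x 28 x 8 mm) turning level about the upright bolt of its hub. 0 = parked, arm along the board's +y; grows clockwise seen from above to its stop at 1.57, arm along the board's +x, rubber foot over the pad. Stays where left. A free clamp takes a steady 1 to 4 N at the knob all the way.
- flex2 (a joint): Sideways bend (rad) of this clamp's springy arm, 0 when let go: positive when the knob is pushed on ahead of the clamp's own angle (the same sense), negative when pulled back. It bends 0.005 rad for each N pushed sideways at the knob (squeezing the knob does not bend it); past 0.1 rad either way (20 N) the clamp is harmed.
- clamp2_knob (a point): Centre of the knob's top: upright round wooden knob, 24 mm diameter, 40 mm tall, spinning freely on its pin, 100 mm from the pivot; top 100 mm above the table. If this clamp is the one that binds (any may be), it turns freely, then from somewhere between 0.5 and 1.0 rad on meets a springy resistance that climbs about 0.5 N for each mm of knob travel, and never reaches its stop.
- clamp2_pivot (a point): Pivot of clamp 2: on its turning axis, at the height of the arm's top, 60 mm above the table (the bolt head stands 8 mm higher).
- pad2 (a point): Centre of the top of the cardboard pad of clamp 2 on the foam panel, a 50 mm square, 41 mm above the table, 100 mm from the pivot along the board's +x; the foot of the clamp stands over it when fully over.
- clamp3 (a joint): Angle (rad) of the right (-y) clamp: a flat springy wooden arm (130 x 28 x 8 mm) turning level about the upright bolt of its hub. 0 = parked, arm along the board's +y; grows clockwise seen from above to its stop at 1.57, arm along the board's +x, rubber foot over the pad. Stays where left. A free clamp takes a steady 1 to 4 N at the knob all the way.
- flex3 (a joint): Sideways bend (rad) of this clamp's springy arm, 0 when let go: positive when the knob is pushed on ahead of the clamp's own angle (the same sense), negative when pulled back. It bends 0.005 rad for each N pushed sideways at the knob (squeezing the knob does not bend it); past 0.1 rad either way (20 N) the clamp is harmed.
- clamp3_knob (a point): Centre of the knob's top: upright round wooden knob, 24 mm diameter, 40 mm tall, spinning freely on its pin, 100 mm from the pivot; top 100 mm above the table. If this clamp is the one that binds (any may be), it turns freely, then from somewhere between 0.5 and 1.0 rad on meets a springy resistance that climbs about 0.5 N for each mm of knob travel, and never reaches its stop.
- clamp3_pivot (a point): Pivot of clamp 3: on its turning axis, at the height of the arm's top, 60 mm above the table (the bolt head stands 8 mm higher).
- pad3 (a point): Centre of the top of the cardboard pad of clamp 3 on the foam panel, a 50 mm square, 41 mm above the table, 100 mm from the pivot along the board's +x; the foot of the clamp stands over it when fully over.
- weight: Plain dark steel cylinder standing on the table to the right of the board, 46 mm diameter, 60 mm tall, about 0.6 to 0.9 kg; origin at the centre of its underside, z up along its axis.
- offcut: Bystander, leave alone: foam offcut 30 x 60 x 24 mm lying on the panel between the left and middle pads, near the far edge. Origin at its underside.
- offcut_small: Bystander, leave alone: foam offcut 30 x 45 x 20 mm lying on the panel between the middle and right pads, near the far edge. Origin at its underside.
- tape: Bystander, leave alone: roll of tape lying flat on the table left of the board, 90 mm diameter, 22 mm tall. Origin at its underside.

How it is judged:
On the way, in this order (a step that is already met when the one before it is completed fails the run):
1. the left (+y) clamp has been swung well out of its parked position (value of joint clamp1 above 0.45 rad), for 0.1 s.
2. the middle clamp has been swung well out of its parked position (value of joint clamp2 above 0.45 rad), for 0.1 s.
3. the right (-y) clamp has been swung well out of its parked position (value of joint clamp3 above 0.45 rad), for 0.1 s.
At the end, for the whole second after the job is handed in: The two free clamps are fully over (angle above 1.45 rad), the binding one is back in its parked position (below 0.3 rad), and the weight stands upright at rest on that clamp's pad, its centre within 20 mm of the pad's centre (((value of joint clamp1 below 0.3 rad and value of joint each of clamp2, clamp3 above 1.45 rad and distance between weight and pad1 below 0.02 m) or (value of joint clamp2 below 0.3 rad and value of joint each of clamp1, clamp3 above 1.45 rad and distance between weight and pad2 below 0.02 m) or (value of joint clamp3 below 0.3 rad and value of joint each of clamp1, clamp2 above 1.45 rad and distance between weight and pad3 below 0.02 m)) and angle between weight's own z axis and vertical below 0.08 rad and linear speed of weight below 0.02 m/s); the robot touches nothing.
It fails at once if a clamp is forced: its arm is bent sideways by more than 0.1 rad (20 N at the knob) (value of joint any of flex1, flex2, flex3 above 0.1 rad or value of joint any of flex1, flex2, flex3 below -0.1 rad).
It fails at once if a bystander is moved by more than 25 mm (distance of any of offcut, offcut_small, tape from where it was at the start of the episode above 0.025 m).
It also fails if it takes over 72 s, if anything falls off the work surface, if the arm or the gripper's body presses on something with over 40 N, if the wrist force passes 120 N, or if a joint passes its speed limit or range.

ROBOT

A 6-joint arm with a two-finger parallel gripper is mounted at the origin on the work surface. World frame = base frame: x ahead of the robot, y to its left, z up, the work surface at z = 0. Lengths are in m, angles in rad, forces in N, time in s.
With the tool pointing down it reaches from about 0.35 to 0.975 m from the base axis. Payload 4.9 kg.
Tool frame: the origin (TCP) lies between the finger pads; the fingertips stand 17 mm ahead of it and the grasp point (between the pads) lies 2 mm behind it (manip.nose_length is the distance from the TCP to the fingertips, in m); z points along the fingers, y is the line along which they close (so a half turn about z gives the same grasp; the last joint's range is limited). The gripper opens to 85 mm and grips with 20 to 120 N. Pads are 22 mm wide; open, the fingers measure 114 mm over their backs; the gripper's body (76 mm by 85 mm) begins 54 mm behind the grasp point. The pads swing forward as they close: fully open they stand 13 mm farther back than shut.
Start: joints at [1.155, 0.053, 1.613, -0, 1.476, -0.119], TCP at [0.183, 0.598, 0.248] pointing down, gripper open.
Joint ranges: [-3.01, 3.01], [-1.01, 2.22], [0.06, 2.58], [-1.02, 4.17], [0.09, 2.62], [-3.14, 3.14]. Speed limits (rad/s): [2.57, 2.57, 3.14, 3.14, 3.14, 3.14].

INTERFACE

Orientations are given as a unit quaternion [w, x, y, z].
In Python, from plant import manip gives the robot as it stands. The module is installed in compiled form; this text tells all that it offers.
- The arm moves only by the tool apply_moves, never from a script. Its argument "moves" is a list of rows, each a list of 3 entries, a list of its own where there are three numbers: the turn, a rotation vector about the tool's x, y, z in rad, then the shift along the tool's x, y, z in cm, then the closure, from -1 (fully open) to 1 (shut), so that 0 is half open. A call has 1 to 20 rows; each row is the pose to reach, as a shift and turn from the pose commanded when the call began, along the tool's axes at that moment; what a row does not reach only later rows make up. A row lasts 1/10 s, in which the tool goes at most 50 mm and 8.59 degrees, less where a joint would pass 70% of its speed; a pose out of reach is approached as far as the arm can. A call with a gripper value outside its range is refused whole. The fingers move at their own pace and stop on an object; the grip force is fixed at half the most. Time passes only in rows, so rows that repeat a pose let the fingers close. It gives the time, the measured TCP pose, the force, the opening and the grip force at its end, in the units of the state.
- manip.state(): the state, without advancing time (a new reading comes with each control period).
- manip.grab_frame(name): name is "side" or "top" or "wrist"; returns a dict with "image" (384x512x3 uint8, red, green, blue), "K" (3x3 intrinsics, pixels), "rvec" (rotation vector, rad) and "tvec" (3), from world to camera coordinates, as OpenCV has them. Camera axes: x right, y down, z forward; pixel columns grow to the right and rows downward; lengths in m; the calibration is good to about 2 mm. A picture is of the moment at which its call begins. There is no depth.
- manip.job_done(): hands the job in; it is judged then, once.
Trained networks look in a picture, given as the dict that the camera call returned (one of the last four; its "shot" number tells which), for a name from the list of things; names that differ only in an ending like _2 or _b are one class to them, and where a whole thing is asked for, a point or a joint stands for the part that bears it (a point fixed in the world has none). Each returns a list of dicts, best first, with "score" (0 to 1); they miss things now and then, are a little off and sometimes report something else, mostly with a low value. They report only what shows in the picture. A call takes as long as a camera call.
- manip.look_for(picture, label): "location" ([x, y, z] in m, in the coordinates of the camera as it stood for that picture, good to about 4 mm: the middle of the surface that is visible of it).
- manip.silhouettes(picture, label): "pixels" (384x512 bool, what is visible of it).
- manip.spot_point(picture, label): "location" ([x, y, z] in m, in the coordinates of the camera as it stood for that picture, good to about 4 mm: a listed point, or the origin of a listed thing).
The state is a dict: "time": time; "joint_pos": joint angles; "joint_vel": joint speeds; "joint_efforts": joint torques, N m; "tool_pos": TCP position; "tool_rot": TCP orientation; "contact_force": force on the tool from outside, world axes, zero at the start; "ft_torque": the same for the moment, N m; "gripper_width": opening from 0.0 (shut) to 1.0 (fully open); "grasp_force": force on a finger pad.
Only numpy, scipy, OpenCV 4.12 (cv2) and the standard library are available. Lean on these libraries where they do the work, as an engineer would, in place of code of your own. Each camera call takes 0.05 s, during which the arm holds its last target. There are 200 camera calls.

## Working session

There is one attempt and no reset: what is moved stays moved. The work goes in short steps, Python scripts to look and compute and a tool call to move; the robot and the scene stay as the last step left them, time stands still between calls to the robot, and variables do not carry over. Pictures are saved under pics/ and viewed, at most 10 in all, crops included, and the job is handed in when it is done.

Besides the shell and the picture viewer there is one more tool, called after "Call:" by a JSON object that holds its "op" and its "data". apply_moves: Moves the arm, as the interface text tells. Its arguments: {"type":"object","properties":{"moves":{"type":"array"}},"required":["moves"]}

```bash
mkdir -p pics; cat > h.py <<'E'
import numpy as np, cv2
from plant import manip
from scipy.spatial.transform import Rotation as R
def toworld(f,p):
    M=R.from_rotvec(np.ravel(f["rvec"])).as_matrix()
    return M.T@(np.array(p)-np.ravel(f["tvec"]))
def pts(f,labels,fn=None):
    out={}
    for l in labels:
        r=(fn or manip.spot_point)(f,l)
        out[l]=[(np.round(toworld(f,q["location"]),4).tolist(),round(float(q["score"]),2)) for q in r[:3]]
    return out
def st():
    s=manip.state()
    print("t",s["time"],"tcp",np.round(s["tool_pos"],4),"F",np.round(s["contact_force"],2),"w",s["gripper_width"],"g",s["grasp_force"])
    return s
E
python3 - <<'E'
from h import *
s=st(); print(R.from_quat(np.roll(s["tool_rot"],-1)).as_matrix().round(3))
for n in ["top","side"]:
    f=manip.grab_frame(n); cv2.imwrite(f"pics/{n}0.png",f["image"][:,:,::-1])
    for k,v in pts(f,["board","clamp1_knob","clamp2_knob","clamp3_knob","clamp1_pivot","clamp2_pivot","clamp3_pivot","pad1","pad2","pad3","weight","offcut","offcut_small","tape"]).items(): print(n,k,v)
st()
E
```

```text
t 0.0 tcp [0.1826 0.5971 0.2471] F [-0.16 -0.44  0.55] w 0.9977034604584947 g 0.0
[[-0.956  0.292 -0.001]
 [ 0.292  0.956 -0.002]
 [ 0.    -0.002 -1.   ]]
top board [([0.4695, 0.1275, 0.098], 0.75), ([0.5287, 0.0283, -0.0026], 0.69)]
top clamp1_knob [([0.4831, 0.2953, 0.0988], 0.72)]
top clamp2_knob [([0.471, 0.1304, 0.0972], 0.89), ([0.4712, -0.1337, 0.0615], 0.53)]
top clamp3_knob [([0.4676, -0.0381, 0.1044], 0.92)]
top clamp1_pivot [([0.4619, 0.1942, 0.0553], 0.86), ([0.5258, 0.0279, -0.0016], 0.21)]
top clamp2_pivot [([0.4703, 0.0288, 0.0643], 0.92), ([0.6248, -0.0461, 0.0355], 0.46)]
top clamp3_pivot [([0.4702, -0.1372, 0.0599], 0.89)]
top pad1 [([0.566, 0.0275, 0.045], 0.92), ([0.5666, -0.131, 0.0395], 0.88), ([0.5652, 0.197, 0.0448], 0.64)]
top pad2 [([0.566, 0.0275, 0.045], 0.92), ([0.5666, -0.131, 0.0395], 0.88), ([0.5652, 0.197, 0.0448], 0.64)]
top pad3 [([0.566, 0.0275, 0.045], 0.92), ([0.5666, -0.131, 0.0395], 0.88), ([0.5652, 0.197, 0.0448], 0.64)]
top weight [([0.5343, -0.3722, 0.0014], 0.61), ([0.6247, -0.0453, 0.0381], 0.54), ([0.4831, 0.2952, 0.0992], 0.35)]
top offc
[... 717 characters left out ...]
 0.0652], 0.61), ([0.4695, 0.0306, 0.0609], 0.33)]
side pad1 [([0.5649, 0.0309, 0.0438], 0.85), ([0.5683, -0.1336, 0.0387], 0.78), ([0.5663, 0.1905, 0.0431], 0.57)]
side pad2 [([0.5649, 0.0309, 0.0438], 0.85), ([0.5683, -0.1336, 0.0387], 0.78), ([0.5663, 0.1905, 0.0431], 0.57)]
side pad3 [([0.5649, 0.0309, 0.0438], 0.85), ([0.5683, -0.1336, 0.0387], 0.78), ([0.5663, 0.1905, 0.0431], 0.57)]
side weight [([0.5367, -0.3711, -0.0028], 0.77), ([0.4864, 0.2935, 0.1019], 0.28)]
side offcut [([0.6229, 0.1081, 0.0371], 0.63)]
side offcut_small [([0.6259, -0.0484, 0.0364], 0.65), ([0.5655, 0.1938, 0.042], 0.27)]
side tape []
t 1.5 tcp [0.1828 0.5976 0.2483] F [0.36 0.59 0.41] w 1.004061447033473 g 0.0
```

View pics/top0.png

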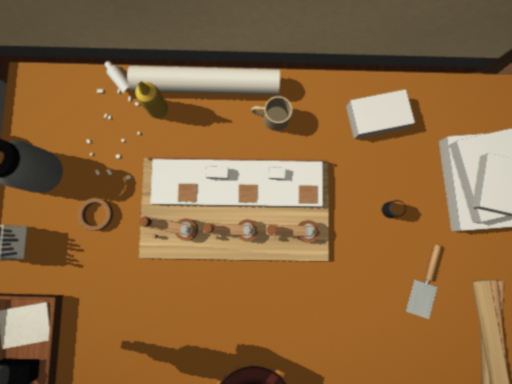

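```bash
cat >> h.py <<'E'
PIV={1:np.array([.4665,.1943]),2:np.array([.4688,.0286]),3:np.array([.4706,-.1366])}
YAW=0.01
def goto(xyz,yang,x_=None):
    """rotation about tool z and shift (cm) in current tool axes to bring TCP to xyz, tool y at world angle yang"""
    s=manip.state(); M=R.from_quat(np.roll(s["tool_rot"],-1)).as_matrix()
    Mt=np.column_stack([np.cross([np.cos(yang),np.sin(yang),0],[0,0,-1]),[np.cos(yang),np.sin(yang),0],[0,0,-1]])
    return np.round(R.from_matrix(M.T@Mt).as_rotvec(),3), np.round(100*M.T@(np.array(xyz)-s["tool_pos"]),2)
def knob(i,th,z=.086,r=.1):
    a=th-YAW   # clockwise angle from world +y
    return [PIV[i][0]+r*np.sin(a),PIV[i][1]+r*np.cos(a),z], -a
E
python3 - <<'E'
from h import *
print(goto([.4845,.2945,.25],-.18), goto([.4845,.2945,.086],-.18))
E
```

```text
(array([-0.   ,  0.   ,  1.454]), array([-37.72, -20.17,  -0.17])) (array([-0.   ,  0.   ,  1.454]), array([-37.72, -20.16,  16.23]))
```

The top view shows the parked clamps' knobs at about (147,222), (209,229) and (272,230), with clamp 1 slightly ahead. The pads are at (188,193), (248,193) and (308,194), and the weight is at (397,210). I'll move over knob 1 and descend.

Call:
{"op": "apply_moves", "data": {"moves": [[[0, 0, 0.15], [-3.8, -2.0, 0], -1], [[0, 0, 0.3], [-7.5, -4.0, 0], -1], [[0, 0, 0.45], [-11.3, -6.0, 0], -1], [[0, 0, 0.6], [-15.1, -8.1, 0], -1], [[0, 0, 0.75], [-18.9, -10.1, 0], -1], [[0, 0, 0.9], [-22.6, -12.1, 0], -1], [[0, 0, 1.05], [-26.4, -14.1, 0], -1], [[0, 0, 1.2], [-30.2, -16.1, 0], -1], [[0, 0, 1.35], [-34.0, -18.2, 0], -1], [[0, 0, 1.454], [-37.7, -20.2, 0], -1], [[0, 0, 1.454], [-37.7, -20.2, 0], -1], [[0, 0, 1.454], [-37.7, -20.2, 4], -1], [[0, 0, 1.454], [-37.7, -20.2, 8], -1]]}}

```text
time: 2.8
tool_pos: [0.4853, 0.2949, 0.1694]
tool_rot: [0.0, 0.768, 0.641, 0.002]
contact_force: [-0.2, -0.9, -1.3]
gripper_width: 0.997
grasp_force: 0.0
```

```bash
python3 - <<'E'
from h import *
st(); f=manip.grab_frame("wrist"); cv2.imwrite("pics/w1.png",f["image"][:,:,::-1])
print(pts(f,["clamp1_knob","clamp1_pivot"])); print(goto([.4845,.2945,.086],-.18))
E
```

```text
t 2.8 tcp [0.4853 0.2949 0.1694] F [-0.21 -0.87 -1.31] w 0.9970265010893964 g 0.0
{'clamp1_knob': [([0.4809, 0.292, 0.0973], 0.75)], 'clamp1_pivot': [([0.4659, 0.1938, 0.0574], 0.59)]}
(array([-0.006,  0.004,  0.001]), array([0.15, 0.31, 7.92]))
```

Call:
{"op": "apply_moves", "data": {"moves": [[[0, 0, 0], [0, 0, 4], -1], [[0, 0, 0], [0, 0, 7], -1], [[0, 0, 0], [0, 0, 8.2], -1], [[0, 0, 0], [0, 0, 8.2], 0.3], [[0, 0, 0], [0, 0, 8.2], 0.3], [[0, 0, 0], [0, 0, 8.2], 0.3], [[0, 0, 0], [0, 0, 8.2], 0.3], [[0, 0, 0], [0, 0, 8.2], 0.3]]}}

```text
time: 3.75
tool_pos: [0.4849, 0.2945, 0.0875]
tool_rot: [0.0, 0.768, 0.641, 0.001]
contact_force: [0.8, -0.0, -0.2]
gripper_width: 0.349
grasp_force: 0.0
```

```bash
cat >> h.py <<'E'
def swing(i,ths):
    st()
    for th in ths:
        p,y=knob(i,th); print(th,*[a.tolist() for a in goto(p,y)])
E
python3 - <<'E'
from h import *
swing(1,[.18,.25,.3,.4,.5,.6,.65])
E
```

```text
t 3.75 tcp [0.4849 0.2945 0.0875] F [ 0.82 -0.   -0.18] w 0.34919112007703057 g 0.0
0.18 [0.002, -0.001, -0.01] [-0.19, -0.12, 0.15]
0.25 [0.002, -0.001, 0.06] [-0.21, 0.58, 0.15]
0.3 [0.002, -0.001, 0.11] [-0.25, 1.08, 0.16]
0.4 [0.002, -0.001, 0.21] [-0.41, 2.07, 0.16]
0.5 [0.001, -0.001, 0.31] [-0.67, 3.04, 0.16]
0.6 [0.001, -0.001, 0.41] [-1.02, 3.97, 0.16]
0.65 [0.001, -0.001, 0.46] [-1.23, 4.42, 0.16]
```

Call:
{"op": "apply_moves", "data": {"moves": [[[0, 0, 0.06], [-0.2, 0.6, 0], 0.3], [[0, 0, 0.11], [-0.25, 1.1, 0], 0.3], [[0, 0, 0.16], [-0.3, 1.6, 0], 0.3], [[0, 0, 0.21], [-0.4, 2.1, 0], 0.3], [[0, 0, 0.26], [-0.55, 2.55, 0], 0.3], [[0, 0, 0.31], [-0.67, 3.05, 0], 0.3], [[0, 0, 0.36], [-0.85, 3.5, 0], 0.3], [[0, 0, 0.41], [-1.0, 3.95, 0], 0.3], [[0, 0, 0.46], [-1.25, 4.4, 0], 0.3]]}}

```text
time: 4.65
tool_pos: [0.5253, 0.2744, 0.0868]
tool_rot: [-0.0, 0.894, 0.448, 0.0]
contact_force: [-1.1, 1.6, 0.4]
gripper_width: 0.35
grasp_force: 0.8
```

```bash
python3 - <<'E'
from h import *
swing(1,[.7,.75,.8,.85])
E
```

```text
t 4.65 tcp [0.5253 0.2744 0.0868] F [-1.1   1.65  0.39] w 0.3499124939674718 g 0.8167494088411331
0.7 [-0.001, -0.001, 0.048] [0.05, 0.56, 0.08]
0.75 [-0.001, -0.001, 0.098] [0.01, 1.06, 0.08]
0.8 [-0.001, -0.001, 0.148] [-0.05, 1.56, 0.08]
0.85 [-0.001, -0.001, 0.198] [-0.13, 2.05, 0.08]
```

Call:
{"op": "apply_moves", "data": {"moves": [[[0, 0, 0.05], [0, 0.55, 0], 0.3], [[0, 0, 0.1], [0, 1.05, 0], 0.3], [[0, 0, 0.15], [-0.05, 1.55, 0], 0.3], [[0, 0, 0.2], [-0.15, 2.05, 0], 0.3]]}}

```text
time: 5.05
tool_pos: [0.5408, 0.2609, 0.0868]
tool_rot: [-0.0, 0.934, 0.356, -0.0]
contact_force: [-1.7, 1.4, 0.1]
gripper_width: 0.348
grasp_force: 1.1
```

Call:
{"op": "apply_moves", "data": {"moves": [[[0, 0, 0.05], [0, 0.5, 0], 0.3], [[0, 0, 0.1], [-0.05, 1.0, 0], 0.3], [[0, 0, 0.1], [-0.05, 1.0, 0], 0.3]]}}

```text
time: 5.35
tool_pos: [0.5466, 0.2537, 0.0867]
tool_rot: [-0.001, 0.951, 0.31, -0.0]
contact_force: [-3.5, 4.3, 1.7]
gripper_width: 0.346
grasp_force: 2.7
```

```bash
python3 - <<'E'
from h import *
swing(1,[.95,1.0,1.1,1.2])
E
```

```text
t 5.35 tcp [0.5466 0.2537 0.0867] F [-3.53  4.28  1.73] w 0.3455583304272117 g 2.677314206957817
0.95 [-0.003, -0.0, -0.001] [0.02, 0.07, 0.07]
1.0 [-0.003, -0.0, 0.049] [0.01, 0.57, 0.06]
1.1 [-0.003, 0.0, 0.149] [-0.09, 1.56, 0.06]
1.2 [-0.003, 0.0, 0.249] [-0.28, 2.54, 0.06]
```

Call:
{"op": "apply_moves", "data": {"moves": [[[0, 0, 0.05], [0, 0.5, 0], 0.3], [[0, 0, 0.05], [0, 0.5, 0], 0.3], [[0, 0, 0.05], [0, 0.5, 0], 0.3]]}}

```text
time: 5.65
tool_pos: [0.549, 0.2505, 0.0866]
tool_rot: [-0.002, 0.958, 0.287, -0.001]
contact_force: [-4.9, 5.2, 1.9]
gripper_width: 0.352
grasp_force: 3.6
```

Clamp 1 binds from about 0.85 rad, since the force keeps climbing. I'll swing it back to parked and lift off.

Call:
{"op": "apply_moves", "data": {"moves": [[[0, 0, -0.05], [0, -0.5, 0], 0.3], [[0, 0, -0.1], [-0.05, -1.0, 0], 0.3], [[0, 0, -0.16], [-0.13, -1.6, 0], 0.3], [[0, 0, -0.23], [-0.26, -2.28, 0], 0.3], [[0, 0, -0.3], [-0.45, -2.96, 0], 0.3], [[0, 0, -0.37], [-0.68, -3.62, 0], 0.3], [[0, 0, -0.44], [-0.95, -4.26, 0], 0.3], [[0, 0, -0.51], [-1.27, -4.88, 0], 0.3], [[0, 0, -0.58], [-1.64, -5.48, 0], 0.3], [[0, 0, -0.65], [-2.04, -6.05, 0], 0.3], [[0, 0, -0.72], [-2.48, -6.59, 0], 0.3], [[0, 0, -0.79], [-2.96, -7.1, 0], 0.3], [[0, 0, -0.86], [-3.48, -7.58, 0], 0.3], [[0, 0, -0.92], [-3.94, -7.96, 0], 0.3], [[0, 0, -0.97], [-4.35, -8.25, 0], 0.3], [[0, 0, -0.97], [-4.35, -8.25, 0], 0.3]]}}

```text
time: 7.25
tool_pos: [0.4686, 0.294, 0.0868]
tool_rot: [0.0, 0.714, 0.7, 0.001]
contact_force: [0.6, 0.2, 0.6]
gripper_width: 0.346
grasp_force: 0.3
```

```bash
python3 - <<'E'
from h import *
swing(1,[0,.04,.08])
p,y=knob(2,0.03); p[2]=.16; print(goto(p,0))
E
```

```text
t 7.25 tcp [0.4686 0.294  0.0868] F [0.58 0.17 0.61] w 0.3462279660294691 g 0.3234598785638809
0 [0.001, -0.0, -0.029] [0.02, -0.31, 0.08]
0.04 [0.001, -0.0, 0.011] [0.02, 0.09, 0.08]
0.08 [0.001, -0.0, 0.051] [0.01, 0.49, 0.08]
(array([ 0.001, -0.   , -0.019]), array([-16.54,   0.55,  -7.32]))
```

Call:
{"op": "apply_moves", "data": {"moves": [[[0, 0, 0], [0, 0, 0], -1], [[0, 0, 0], [0, 0, 0], -1], [[0, 0, 0], [0, 0, 0], -1], [[0, 0, 0], [0, 0, -4], -1], [[0, 0, 0], [0, 0, -7.5], -1], [[0, 0, 0], [-4.5, 0.1, -7.5], -1], [[0, 0, 0], [-9, 0.3, -7.5], -1], [[0, 0, 0], [-13.5, 0.4, -7.5], -1], [[0, 0, 0], [-16.5, 0.5, -7.5], -1], [[0, 0, 0], [-16.5, 0.5, -7.5], -1], [[0, 0, 0], [-16.5, 0.5, -4], -1], [[0, 0, 0], [-16.5, 0.5, -1], -1], [[0, 0, 0], [-16.5, 0.5, 0], -1], [[0, 0, 0], [-16.5, 0.5, 0], 0.3], [[0, 0, 0], [-16.5, 0.5, 0], 0.3], [[0, 0, 0], [-16.5, 0.5, 0], 0.3], [[0, 0, 0], [-16.5, 0.5, 0], 0.3]]}}

```text
time: 8.95
tool_pos: [0.4713, 0.1291, 0.088]
tool_rot: [0.001, 0.714, 0.7, 0.001]
contact_force: [-0.0, 0.3, 1.0]
gripper_width: 0.354
grasp_force: 0.0
```

```bash
python3 - <<'E'
from h import *
f=manip.grab_frame("top"); print(pts(f,["clamp1_knob","clamp2_knob"]))
swing(2,[0.03,.65])
E
```

```text
{'clamp1_knob': [([0.4728, 0.299, 0.101], 0.46)], 'clamp2_knob': []}
t 9.1 tcp [0.4707 0.1289 0.0872] F [-0.12  0.12  0.02] w 0.3518412671379968 g 0.0
0.03 [0.001, -0.0, 0.0] [-0.04, 0.02, 0.12]
0.65 [0.001, -0.001, 0.62] [-1.9, 5.83, 0.12]
```

Call:
{"op": "apply_moves", "data": {"moves": [[[0, 0, 0.06], [0, 0.6, 0], 0.3], [[0, 0, 0.14], [-0.1, 1.4, 0], 0.3], [[0, 0, 0.22], [-0.24, 2.18, 0], 0.3], [[0, 0, 0.3], [-0.45, 2.96, 0], 0.3], [[0, 0, 0.38], [-0.71, 3.71, 0], 0.3], [[0, 0, 0.46], [-1.04, 4.44, 0], 0.3], [[0, 0, 0.54], [-1.42, 5.14, 0], 0.3], [[0, 0, 0.62], [-1.86, 5.81, 0], 0.3], [[0, 0, 0.7], [-2.35, 6.44, 0], 0.3], [[0, 0, 0.78], [-2.89, 7.03, 0], 0.3], [[0, 0, 0.85], [-3.4, 7.51, 0], 0.3]]}}

```text
time: 10.2
tool_pos: [0.5442, 0.0938, 0.0863]
tool_rot: [-0.001, 0.94, 0.342, -0.001]
contact_force: [-2.1, 2.4, 0.8]
gripper_width: 0.353
grasp_force: 1.7
```

```bash
python3 - <<'E'
from h import *
swing(2,[1.0,1.2,1.4,1.5,1.6,1.62])
E
```

```text
t 10.2 tcp [0.5442 0.0938 0.0863] F [-2.12  2.42  0.84] w 0.35282747925245433 g 1.6543139889836311
1.0 [-0.002, 0.0, 0.117] [-0.04, 1.32, 0.03]
1.2 [-0.002, 0.001, 0.317] [-0.47, 3.27, 0.02]
1.4 [-0.002, 0.001, 0.517] [-1.27, 5.1, 0.02]
1.5 [-0.002, 0.001, 0.617] [-1.81, 5.94, 0.02]
1.6 [-0.002, 0.001, 0.717] [-2.43, 6.73, 0.02]
1.62 [-0.002, 0.001, 0.737] [-2.56, 6.88, 0.02]
```

Call:
{"op": "apply_moves", "data": {"moves": [[[0, 0, 0.06], [0, 0.7, 0], 0.3], [[0, 0, 0.12], [-0.05, 1.3, 0], 0.3], [[0, 0, 0.19], [-0.15, 2.05, 0], 0.3]]}}

```text
time: 10.5
tool_pos: [0.556, 0.0773, 0.0862]
tool_rot: [-0.001, 0.968, 0.251, -0.001]
contact_force: [-2.0, 1.6, 0.1]
gripper_width: 0.35
grasp_force: 1.7
```

Call:
{"op": "apply_moves", "data": {"moves": [[[0, 0, 0.06], [0, 0.6, 0], 0.3], [[0, 0, 0.12], [-0.05, 1.2, 0], 0.3], [[0, 0, 0.12], [-0.05, 1.2, 0], 0.3]]}}

```text
time: 10.8
tool_pos: [0.562, 0.0661, 0.0864]
tool_rot: [-0.001, 0.981, 0.194, -0.0]
contact_force: [-0.6, 2.0, 0.5]
gripper_width: 0.347
grasp_force: 1.1
```

```bash
python3 - <<'E'
from h import *
swing(2,[1.3,1.4,1.5,1.6,1.62])
E
```

```text
t 10.8 tcp [0.562  0.0661 0.0864] F [-0.57  2.    0.47] w 0.3468927632606573 g 1.108849011361599
1.3 [-0.001, 0.0, 0.109] [-0.1, 1.01, 0.04]
1.4 [-0.001, 0.0, 0.209] [-0.26, 2.0, 0.04]
1.5 [-0.001, 0.0, 0.309] [-0.52, 2.97, 0.04]
1.6 [-0.001, 0.0, 0.409] [-0.87, 3.9, 0.04]
1.62 [-0.001, 0.0, 0.429] [-0.95, 4.08, 0.04]
```

Clamp 2 is free, so I'll take it to its stop.

Call:
{"op": "apply_moves", "data": {"moves": [[[0, 0, 0.06], [-0.05, 0.55, 0], 0.3], [[0, 0, 0.12], [-0.1, 1.1, 0], 0.3], [[0, 0, 0.18], [-0.2, 1.7, 0], 0.3], [[0, 0, 0.24], [-0.35, 2.3, 0], 0.3], [[0, 0, 0.3], [-0.5, 2.9, 0], 0.3], [[0, 0, 0.35], [-0.65, 3.35, 0], 0.3], [[0, 0, 0.39], [-0.8, 3.75, 0], 0.3], [[0, 0, 0.41], [-0.87, 3.9, 0], 0.3], [[0, 0, 0.41], [-0.87, 3.9, 0], 0.3]]}}

```text
time: 11.7
tool_pos: [0.5689, 0.0269, 0.0864]
tool_rot: [-0.0, 1.0, -0.009, 0.0]
contact_force: [0.1, 3.0, 1.8]
gripper_width: 0.349
grasp_force: 1.4
```

Call:
{"op": "apply_moves", "data": {"moves": [[[0, 0, 0.0], [0, 0.2, 0], 0.3], [[0, 0, 0], [0, 0.2, 0], 0.3]]}}

```text
time: 11.9
tool_pos: [0.5691, 0.0249, 0.0865]
tool_rot: [-0.0, 1.0, -0.009, 0.0]
contact_force: [0.9, 5.2, 0.4]
gripper_width: 0.35
grasp_force: 1.9
```

```bash
python3 - <<'E'
from h import *
swing(2,[1.57,1.6,1.64])
p,y=knob(3,0.03); p[2]=.16; print(goto(p,y))
E
```

```text
t 11.9 tcp [0.5691 0.0249 0.0865] F [0.89 5.17 0.38] w 0.3498177831632219 g 1.9006479531526566
1.57 [-0.001, -0.001, -0.029] [-0.03, -0.48, 0.05]
1.6 [-0.001, -0.001, 0.001] [-0.03, -0.18, 0.05]
1.64 [-0.001, -0.001, 0.041] [-0.04, 0.22, 0.05]
(array([ 0.000e+00, -1.000e-03, -1.569e+00]), array([-9.52,  6.33, -7.36]))
```

Call:
{"op": "apply_moves", "data": {"moves": [[[0, 0, 0], [0, -0.3, 0], 0.3], [[0, 0, 0], [0, -0.3, 0], -1], [[0, 0, 0], [0, -0.3, 0], -1], [[0, 0, 0], [0, -0.3, 0], -1], [[0, 0, 0], [0, -0.3, -4], -1], [[0, 0, 0], [0, -0.3, -7.4], -1], [[0, 0, -0.149], [-1.5, 1, -7.4], -1], [[0, 0, -0.298], [-3, 2, -7.4], -1], [[0, 0, -0.447], [-4.5, 3, -7.4], -1], [[0, 0, -0.596], [-6, 4, -7.4], -1], [[0, 0, -0.745], [-7.5, 5, -7.4], -1], [[0, 0, -0.894], [-8.5, 6, -7.4], -1], [[0, 0, -1.043], [-9.5, 6.3, -7.4], -1], [[0, 0, -1.192], [-9.5, 6.3, -7.4], -1], [[0, 0, -1.341], [-9.5, 6.3, -7.4], -1], [[0, 0, -1.49], [-9.5, 6.3, -7.4], -1], [[0, 0, -1.569], [-9.5, 6.3, -7.4], -1], [[0, 0, -1.569], [-9.5, 6.3, -4], -1], [[0, 0, -1.569], [-9.5, 6.3, -1], -1], [[0, 0, -1.569], [-9.5, 6.3, 0], -1]]}}

```text
time: 13.9
tool_pos: [0.4702, -0.0362, 0.083]
tool_rot: [-0.002, 0.714, 0.7, -0.002]
contact_force: [-0.8, 0.1, -0.4]
gripper_width: 0.998
grasp_force: 0.0
```

Call:
{"op": "apply_moves", "data": {"moves": [[[0, 0, 0], [0, 0, 0], 0.3], [[0, 0, 0], [0, 0, 0], 0.3], [[0, 0, 0], [0, 0, 0], 0.3], [[0, 0, 0], [0, 0, 0], 0.3]]}}

```text
time: 14.3
tool_pos: [0.4738, -0.0368, 0.088]
tool_rot: [0.001, 0.714, 0.7, 0.001]
contact_force: [0.1, -0.1, 0.3]
gripper_width: 0.346
grasp_force: 0.0
```

```bash
python3 - <<'E'
from h import *
swing(3,[0.03,.65])
E
```

```text
t 14.3 tcp [ 0.4738 -0.0368  0.088 ] F [ 0.05 -0.14  0.27] w 0.34629430787704635 g 0.0
0.03 [0.003, 0.001, -0.001] [0.02, -0.12, 0.2]
0.65 [0.003, -0.0, 0.619] [-1.84, 5.69, 0.21]
```

Call:
{"op": "apply_moves", "data": {"moves": [[[0, 0, 0.06], [0, 0.5, 0.1], 0.3], [[0, 0, 0.14], [-0.1, 1.3, 0.1], 0.3], [[0, 0, 0.22], [-0.24, 2.08, 0.1], 0.3], [[0, 0, 0.3], [-0.45, 2.86, 0.1], 0.3], [[0, 0, 0.38], [-0.71, 3.61, 0.1], 0.3], [[0, 0, 0.46], [-1.04, 4.34, 0.1], 0.3], [[0, 0, 0.54], [-1.42, 5.04, 0.1], 0.3], [[0, 0, 0.62], [-1.86, 5.71, 0.1], 0.3], [[0, 0, 0.7], [-2.35, 6.34, 0.1], 0.3], [[0, 0, 0.78], [-2.89, 6.93, 0.1], 0.3], [[0, 0, 0.85], [-3.4, 7.41, 0.1], 0.3]]}}

```text
time: 15.4
tool_pos: [0.5464, -0.072, 0.0862]
tool_rot: [-0.0, 0.94, 0.341, 0.0]
contact_force: [-2.2, 1.9, 1.1]
gripper_width: 0.354
grasp_force: 1.1
```

Call:
{"op": "apply_moves", "data": {"moves": [[[0, 0, 0.06], [-0.02, 0.6, 0], 0.3], [[0, 0, 0.12], [-0.07, 1.2, 0], 0.3], [[0, 0, 0.19], [-0.18, 1.9, 0], 0.3]]}}

```text
time: 15.7
tool_pos: [0.5571, -0.0875, 0.0862]
tool_rot: [-0.0, 0.968, 0.251, 0.0]
contact_force: [-1.6, 1.3, 1.5]
gripper_width: 0.353
grasp_force: 1.1
```

```bash
python3 - <<'E'
from h import *
swing(3,[1.1,1.2,1.3,1.4,1.5,1.6,1.62])
E
```

```text
t 15.7 tcp [ 0.5571 -0.0875  0.0862] F [-1.58  1.26  1.47] w 0.35300620414082795 g 1.1453358829021454
1.1 [-0.001, -0.001, 0.026] [0.05, 0.35, 0.02]
1.2 [-0.001, -0.0, 0.126] [-0.03, 1.35, 0.02]
1.3 [-0.001, -0.0, 0.226] [-0.2, 2.33, 0.02]
1.4 [-0.001, -0.0, 0.326] [-0.48, 3.29, 0.01]
1.5 [-0.001, -0.0, 0.426] [-0.84, 4.22, 0.01]
1.6 [-0.001, -0.0, 0.526] [-1.3, 5.11, 0.01]
1.62 [-0.001, -0.0, 0.546] [-1.4, 5.28, 0.01]
```

Clamp 3 is free too; finish it to the stop.

Call:
{"op": "apply_moves", "data": {"moves": [[[0, 0, 0.07], [0.02, 0.8, 0], 0.3], [[0, 0, 0.14], [-0.05, 1.5, 0], 0.3], [[0, 0, 0.21], [-0.18, 2.2, 0], 0.3], [[0, 0, 0.28], [-0.35, 2.9, 0], 0.3], [[0, 0, 0.35], [-0.57, 3.55, 0], 0.3], [[0, 0, 0.42], [-0.82, 4.15, 0], 0.3], [[0, 0, 0.48], [-1.08, 4.7, 0], 0.3], [[0, 0, 0.53], [-1.3, 5.1, 0], 0.3], [[0, 0, 0.53], [-1.3, 5.2, 0], 0.3], [[0, 0, 0.53], [-1.3, 5.3, 0], 0.3], [[0, 0, 0.53], [-1.3, 5.3, 0], 0.3]]}}

```text
time: 16.8
tool_pos: [0.5718, -0.1399, 0.0858]
tool_rot: [-0.0, 1.0, -0.01, 0.0]
contact_force: [0.2, 4.0, 2.3]
gripper_width: 0.351
grasp_force: 1.7
```

```bash
python3 - <<'E'
from h import *
swing(3,[1.6])
f=manip.grab_frame("top"); print(pts(f,["clamp1_knob","clamp2_knob","weight"]), pts(f,["weight"],manip.look_for))
print(goto([.5355,-.3715,.16],-1.57),goto([.5355,-.3715,.04],-1.57))
E
```

```text
t 16.8 tcp [ 0.5718 -0.1399  0.0858] F [0.24 3.95 2.32] w 0.3512943481191589 g 1.7490173131227493
1.6 [-0.001, -0.001, -0.0] [-0.12, -0.14, -0.02]
{'clamp1_knob': [([0.4706, 0.2981, 0.0998], 0.67)], 'clamp2_knob': [([0.5667, 0.0291, 0.0986], 0.76), ([0.5656, 0.1959, 0.0449], 0.19)], 'weight': [([0.5374, -0.3696, 0.001], 0.77), ([0.5668, 0.1939, 0.0439], 0.59)]} {'weight': [([0.5299, -0.35, 0.0469], 0.68), ([0.5266, 0.1175, 0.0433], 0.5)]}
(array([-0.   , -0.001, -0.021]), array([-3.16, 23.21, -7.44])) (array([-0.   , -0.001, -0.021]), array([-3.17, 23.21,  4.56]))
```

Call:
{"op": "apply_moves", "data": {"moves": [[[0, 0, 0], [0, 0.15, 0], 0.3], [[0, 0, 0], [0, 0.3, 0], 0.3], [[0, 0, 0], [0, 0.3, 0], 0.3]]}}

```text
time: 17.35
tool_pos: [0.5715, -0.1424, 0.0855]
tool_rot: [-0.001, 1.0, -0.01, 0.0]
contact_force: [-0.1, 7.3, 3.3]
gripper_width: 0.352
grasp_force: 3.9
```

Call:
{"op": "apply_moves", "data": {"moves": [[[0, 0, 0], [0, -0.5, 0], -1], [[0, 0, 0], [0, -0.5, 0], -1], [[0, 0, 0], [0, -0.5, 0], -1], [[0, 0, 0], [0, -0.5, -4], -1], [[0, 0, 0], [0, -0.5, -8], -1], [[0, 0, 0], [-0.8, 4, -8], -1], [[0, 0, 0], [-1.3, 8.5, -8], -1], [[0, 0, 0], [-1.8, 13, -8], -1], [[0, 0, 0], [-2.4, 17.5, -8], -1], [[0, 0, 0], [-2.9, 22, -8], -1], [[0, 0, -0.02], [-3.2, 22.9, -8], -1], [[0, 0, -0.02], [-3.2, 22.9, -8], -1], [[0, 0, -0.02], [-3.2, 22.9, -8], -1]]}}

```text
time: 18.65
tool_pos: [0.5344, -0.3716, 0.1649]
tool_rot: [-0.0, 1.0, -0.001, -0.0]
contact_force: [-0.8, 0.5, 0.2]
gripper_width: 1.0
grasp_force: 0.0
```

```bash
python3 - <<'E'
from h import *
st()
f=manip.grab_frame("wrist"); print(pts(f,["weight"]))
g=manip.grab_frame("top"); print(pts(g,["clamp3_knob","clamp2_knob","weight"]))
print(goto([.5365,-.371,.045],-1.57))
E
```

```text
t 18.65 tcp [ 0.5344 -0.3716  0.1649] F [-0.84  0.5   0.18] w 0.9999499104286439 g 0.0
{'weight': [([0.5395, -0.3709, 0.0002], 0.65)]}
{'clamp3_knob': [([0.5684, -0.1322, 0.0993], 0.91)], 'clamp2_knob': [([0.5684, 0.0322, 0.0987], 0.89)], 'weight': [([0.5358, -0.3749, 0.0033], 0.55)]}
(array([ 0., -0.,  0.]), array([ 0.15,  0.02, 12.04]))
```

Call:
{"op": "apply_moves", "data": {"moves": [[[0, 0, 0], [0.25, 0, 4], -1], [[0, 0, 0], [0.25, 0, 8], -1], [[0, 0, 0], [0.25, 0, 11], -1], [[0, 0, 0], [0.25, 0, 12], -1], [[0, 0, 0], [0.25, 0, 12], -1], [[0, 0, 0], [0.25, 0, 12], 0], [[0, 0, 0], [0.25, 0, 12], 1], [[0, 0, 0], [0.25, 0, 12], 1], [[0, 0, 0], [0.25, 0, 12], 1], [[0, 0, 0], [0.25, 0, 12], 1], [[0, 0, 0], [0.25, 0, 12], 1], [[0, 0, 0], [0.25, 0, 12], 1]]}}

```text
time: 20.15
tool_pos: [0.5387, -0.3727, 0.0482]
tool_rot: [0.001, 1.0, -0.0, 0.002]
contact_force: [-0.2, 1.6, 6.4]
gripper_width: 0.52
grasp_force: 62.7
```

```bash
python3 - <<'E'
from h import *
st()
print(goto([.5655,.1945,.25],-1.57))
E
```

```text
t 20.15 tcp [ 0.5387 -0.3727  0.0482] F [-0.17  1.59  6.37] w 0.5204505165957118 g 62.7233036106918
(array([ 0.002, -0.003, -0.001]), array([  2.74, -56.67, -20.31]))
```

Call:
{"op": "apply_moves", "data": {"moves": [[[0, 0, 0], [0, 0, -3], 1], [[0, 0, 0], [0, 0, -7], 1], [[0, 0, 0], [0, 0, -11], 1], [[0, 0, 0], [0, 0, -15], 1], [[0, 0, 0], [0, -3, -16], 1], [[0, 0, 0], [0.2, -7, -16], 1], [[0, 0, 0], [0.4, -11.5, -16], 1], [[0, 0, 0], [0.6, -16, -16], 1], [[0, 0, 0], [0.8, -20.5, -16], 1], [[0, 0, 0], [1, -25, -16], 1], [[0, 0, 0], [1.2, -29.5, -16], 1], [[0, 0, 0], [1.4, -34, -16], 1], [[0, 0, 0], [1.7, -38.5, -16], 1], [[0, 0, 0], [2, -43, -16], 1], [[0, 0, 0], [2.3, -47.5, -16], 1], [[0, 0, 0], [2.5, -52, -16], 1], [[0, 0, 0], [2.7, -55.5, -16], 1], [[0, 0, 0], [2.7, -56.7, -16], 1], [[0, 0, 0], [2.7, -56.7, -16], 1], [[0, 0, 0], [2.7, -56.7, -16], 1]]}}

```text
time: 22.15
tool_pos: [0.5636, 0.1946, 0.2042]
tool_rot: [0.001, 1.0, -0.0, -0.001]
contact_force: [0.4, -0.4, -5.6]
gripper_width: 0.519
grasp_force: 64.0
```

```bash
python3 - <<'E'
from h import *
st()
f=manip.grab_frame("side"); cv2.imwrite("pics/s2.png",f["image"][:,:,::-1]); print(pts(f,["weight","clamp1_knob"]))
f=manip.grab_frame("wrist"); print(pts(f,["pad1","weight"]))
print(goto([.5660,.1945,.091],-1.57))
E
```

```text
t 22.15 tcp [0.5636 0.1946 0.2042] F [ 0.44 -0.36 -5.6 ] w 0.519089335024827 g 64.0225950954482
{'weight': [([0.559, 0.1914, 0.1543], 0.59)], 'clamp1_knob': [([0.4735, 0.2914, 0.1034], 0.8)]}
{'pad1': [([0.5718, 0.0268, 0.0381], 0.77), ([0.5647, 0.1941, 0.0395], 0.75)], 'weight': [([0.5619, 0.1956, 0.1571], 0.95)]}
(array([ 0.   , -0.   , -0.002]), array([ 0.16, -0.02, 11.43]))
```

View pics/s2.png

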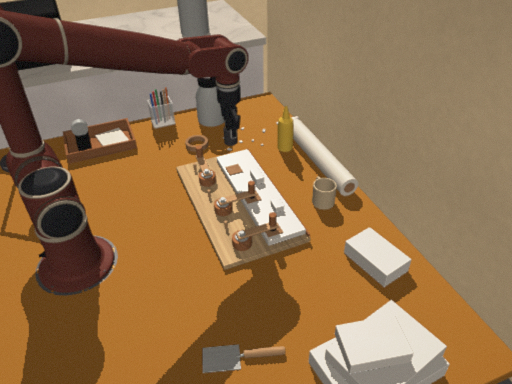

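The picture shows clamps 2 and 3 over at about (252,188) and (272,221), clamp 1 parked at about (203,165), and the weight held above pad 1 at about (235,170). I'll lower it.

Call:
{"op": "apply_moves", "data": {"moves": [[[0, 0, 0], [0.3, 0, 3], 1], [[0, 0, 0], [0.3, 0, 6], 1], [[0, 0, 0], [0.3, 0, 9], 1], [[0, 0, 0], [0.3, 0, 10.5], 1], [[0, 0, 0], [0.3, 0, 11.0], 1], [[0, 0, 0], [0.3, 0, 11.2], 1], [[0, 0, 0], [0.3, 0, 11.2], 1]]}}

```text
time: 23.15
tool_pos: [0.5685, 0.1955, 0.095]
tool_rot: [-0.0, 1.0, -0.0, 0.001]
contact_force: [0.8, -0.0, -5.7]
gripper_width: 0.514
grasp_force: 64.0
```

Call:
{"op": "apply_moves", "data": {"moves": [[[0, 0, 0], [0, 0, 0.15], 1], [[0, 0, 0], [0, 0, 0.3], 1], [[0, 0, 0], [0, 0, 0.3], 1]]}}

```text
time: 23.45
tool_pos: [0.5676, 0.1954, 0.0908]
tool_rot: [-0.0, 1.0, -0.0, 0.0]
contact_force: [-0.3, -0.6, -6.6]
gripper_width: 0.518
grasp_force: 64.0
```

Call:
{"op": "apply_moves", "data": {"moves": [[[0, 0, 0], [-0.1, 0, 0.1], 1], [[0, 0, 0], [-0.1, 0, 0.2], 1], [[0, 0, 0], [-0.1, 0, 0.25], 1]]}}

```text
time: 23.75
tool_pos: [0.5661, 0.1953, 0.0876]
tool_rot: [0.0, 1.0, -0.0, -0.0]
contact_force: [0.5, -0.0, -7.2]
gripper_width: 0.517
grasp_force: 64.0
```

Call:
{"op": "apply_moves", "data": {"moves": [[[0, 0, 0], [0, 0, 0.1], 1], [[0, 0, 0], [0, 0, 0.2], 1], [[0, 0, 0], [0, 0, 0.2], 1]]}}

```text
time: 24.05
tool_pos: [0.5665, 0.1953, 0.0863]
tool_rot: [0.0, 1.0, -0.0, 0.0]
contact_force: [-1.7, -0.7, -3.0]
gripper_width: 0.514
grasp_force: 64.3
```

Contact has begun, because the load is easing off. I'll lower it slightly more, release, and lift.

Call:
{"op": "apply_moves", "data": {"moves": [[[0, 0, 0], [0, 0, 0.1], 1], [[0, 0, 0], [0, 0, 0.1], 0.3], [[0, 0, 0], [0, 0, 0.1], -0.2], [[0, 0, 0], [0, 0, 0.1], -0.7], [[0, 0, 0], [0, 0, 0.1], -1], [[0, 0, 0], [0, 0, 0.1], -1], [[0, 0, 0], [0, 0, -2], -1], [[0, 0, 0], [0, 0, -5], -1], [[0, 0, 0], [0, 0, -9], -1], [[0, 0, 0], [0, 0, -13], -1], [[0, 0, 0], [0, 0, -13], -1]]}}

```text
time: 25.15
tool_pos: [0.5701, 0.1961, 0.2241]
tool_rot: [-0.001, 1.0, -0.0, 0.007]
contact_force: [0.1, -0.0, 0.7]
gripper_width: 1.001
grasp_force: 0.0
```

```bash
python3 - <<'E'
from h import *
st()
f=manip.grab_frame("wrist"); cv2.imwrite("pics/w3.png",f["image"][:,:,::-1]); print(pts(f,["weight","clamp1_knob","clamp2_knob"]))
f=manip.grab_frame("side"); print(pts(f,["weight","clamp1_knob","clamp2_knob","clamp3_knob"]))
E
```

```text
t 25.15 tcp [0.5701 0.1961 0.2241] F [ 0.08 -0.01  0.67] w 1.0006365403164001 g 0.0
{'weight': [([0.5644, 0.1954, 0.039], 0.9)], 'clamp1_knob': [([0.4714, 0.2938, 0.1027], 0.81)], 'clamp2_knob': [([0.5734, 0.0302, 0.0991], 0.57)]}
{'weight': [([0.5645, 0.1957, 0.0376], 0.47)], 'clamp1_knob': [([0.4756, 0.2933, 0.1021], 0.56), ([0.6237, 0.1086, 0.0375], 0.29)], 'clamp2_knob': [([0.5705, 0.0321, 0.1009], 0.72)], 'clamp3_knob': [([0.5721, -0.1348, 0.1022], 0.94)]}
```

View pics/w3.png

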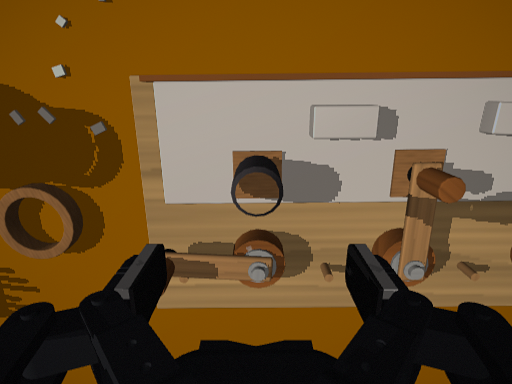

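The picture shows the weight upright on pad 1 at about (257,185), clamp 1 parked at about (215,266), and clamp 2 fully over at about (420,210). Everything is in place, so I'll hand in.

```bash
python3 -c "
from plant import manip
print(manip.job_done())"
```

```text
the job is handed in; nothing more can be done
None
```

The job is handed in at about 25 s of the 72 s: the left clamp bound at about 0.85 rad and is back at its parked position with the weight upright on its pad, and the middle and right clamps are against their stops; the hand-in call returned no verdict.

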